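Lock the tray hold-down bar with an R-clip

TASK

Get the stack of memory-stick trays ready to travel: swing the raised yellow hold-down bar all the way down, so that its forked end straddles the upright steel pin. Then pick up the R-clip by its orange grip and push its straight leg through the cross hole in the pin, above the bar, until the spring bow has snapped over the pin, and let go. Leave the tape roll, the power adapter and the laptop where they are.

Things in the scene. Friction and masses are not known exactly. Their poses are not given: they have to be found in the camera images.
- carrier: Fixed yellow carrier: base plate 240 (x) x 250 (y) x 12 mm, a stack of clear trays 205 x 142 mm up to 62 mm above the table, a hinge bracket at its +y side (hinge axis along x at y=+95 mm, 68 mm above the table) and the upright steel pin at x=0, y=-95 mm. Origin: centre of its underside, on the table. x runs along the pin's cross hole, roughly away from the robot; z up.
- pin_hole (a point): Centre of the cross hole in the upright steel pin, 78 mm above the table. Pin 25 mm in diameter, top 99.5 mm above the table. The hole is level, along the carrier's x, open at both ends, 9 x 9 mm inside, its mouths rounded out to about 17 mm. At hole height the pin is 18 mm long along the hole and 25 mm across. Axes are the carrier's.
- bar (a joint): Hinge of the yellow hold-down bar, rad: 0 = fully down, level over the trays, top face 72 mm above the table; grows as the free end rises (at most 1.2). Bar 8 mm thick, 40 mm wide, from the hinge axis towards the carrier's -y; its last 62 mm are 58 mm wide and end, 215 mm from the hinge, in a fork with a 30 mm slot for the pin. Stays where left; 1 to 3 N on the pad swings it.
- bar_pad (a point): Centre of the black rubber pad (36 x 30 mm) on the bar's upper face, 145 mm from the hinge axis along the bar and 7 mm above the bar's mid-plane, which holds the hinge axis: the place to push. Its z axis is the upper face's outward normal, its y axis points along the bar to the hinge.
- clip: R-clip of 6 mm steel wire lying flat on the table, 157 mm long, 70 g. Origin: centre of the underside of its orange flat-sided plastic grip, 44 (x) x 22 (y) x 22 (z) mm; take it across y. The straight leg leaves the grip along +x, its axis at y=0, z=3 mm (the wire's underside is flush with the grip's), and ends at x=135 mm. The spring bow lies in the same flat plane on the -y side.
- clip_seat (a point): Point on the axis of the clip's straight leg, 72 mm ahead of the grip's centre, 3 mm above the clip's underside, beside the bow's hollow. It lies at the centre of the pin's hole when the clip is fully home. The leg can go in from either end of the hole.
- clip_tip (a point): Tip of the clip's straight leg, 63 mm beyond clip_seat along the clip's x axis.
- clip_bow (a joint): Opening of the clip's spring bow, rad: 0 relaxed; about 0.04 to 0.09 as its neck passes over the pin, then back near 0 as it snaps home. In the clip's frame the bow's hollow that fits the pin is at x=65 to 79 mm, its neck at x=90 mm, its flared tip at x=116, y=-20 mm. Passing the neck takes a push of roughly 5 to 10 N along the leg.
- tape: Bystander: roll of brown tape, 104 mm across, 48 mm high, lying flat. Origin: centre of its underside.
- adapter: Bystander: black power adapter 110 x 50 x 32 mm. Origin: centre of its underside.
- laptop: Bystander: closed grey laptop 330 x 230 x 21 mm. Origin: centre of its underside.
There are look-alikes about, which are no part of the job. Of the things shaped like the clip, the steel one is meant.

How it is judged:
By the outcome, as a careful person would: the job done as asked, in the order asked, and still so for the second after the job is handed in, with the robot touching nothing.
It also fails if it takes over 61 s, if anything falls off the work surface, if the arm or the gripper's body presses on something with over 40 N, if the wrist force passes 120 N, or if a joint passes its speed limit or range.

ROBOT

A 6-joint arm with a two-finger parallel gripper is mounted at the origin on the work surface. World frame = base frame: x ahead of the robot, y to its left, z up, the work surface at z = 0. Lengths are in m, angles in rad, forces in N, time in s.
With the tool pointing down it reaches from about 0.275 to 0.75 m from the base axis. Payload 10.2 kg.
Tool frame: the origin (TCP) lies between the finger pads; the fingertips stand 11 mm ahead of it and the grasp point (between the pads) lies 8 mm behind it; z points along the fingers, y is the line along which they close (so a half turn about z gives the same grasp; the last joint's range is limited). The gripper opens to 85 mm and grips with 20 to 120 N. Pads are 22 mm wide; open, the fingers measure 114 mm over their backs; the gripper's body (76 mm by 85 mm) begins 54 mm behind the grasp point. The pads swing forward as they close: fully open they stand 13 mm farther back than shut.
Start: joints at [-0.223, 0.313, 1.498, -0, 1.331, -0.223], TCP at [0.525, -0, 0.242] pointing down, gripper open.
Joint ranges: [-2.94, 2.94], [-0.97, 2.17], [0.19, 2.56], [-1.23, 4.37], [0.02, 3.11], [-2.88, 2.88]. Speed limits (rad/s): [2.39, 2.39, 3.01, 3.14, 3.14, 3.14].

INTERFACE

Orientations are given as a unit quaternion [x, y, z, w].
In Python, from cell import bot gives the robot as it stands.
- The arm moves only by the tool jog_arm, never from a script. Its argument "series" is a list of rows, each a list of 2 entries, a list of its own where there are three numbers: the shift along the tool's x, y, z in m, then the turn about the tool's z in degrees. In form: [[[x, y, z], spin], ...]. A call has 1 to 10 rows; each row is the pose to reach, as a shift and turn from the pose commanded when the call began, along the tool's axes at that moment; what a row does not reach only later rows make up. A row lasts 1/10 s, in which the tool goes at most 50 mm and 8.59 degrees, less where a joint would pass 70% of its speed; a pose out of reach is approached as far as the arm can. A call with a gripper value outside its range is refused whole. "grip" is the gripper's target within -1 to 1 (fully open at 1, half-way at 0, shut at -1), set as the call begins (left out, the last holds). The fingers move at their own pace and stop on an object; the grip force is fixed at half the most. Time passes only in rows, so rows that repeat a pose let the fingers close. It gives the time, the measured TCP pose, the force, the opening and the grip force at its end, in the units of the state.
- bot.get_obs(): the state, without advancing time (a new reading comes with each control period).
- bot.read_camera(name): name is "scene" or "side" or "wrist"; returns the picture (420x560x3 uint8, red, green, blue); there is no depth.
- bot.get_calibration(name): a dict with "mtx" (3x3 intrinsics, pixels), "R" (3x3) and "t" (3): a world point X has camera coordinates R X + t. Camera axes: x right, y down, z forward; pixel columns grow to the right and rows downward; lengths in m; the calibration is good to about 2 mm. A picture is of the moment at which its call begins: read the wrist's pose just before it. get_calibration takes no time and is no camera call; for the wrist camera it gives the pose at the moment of the call.
- bot.finish_job(): hands the job in; it is judged then, once.
Trained networks look in the newest picture that a camera, given by its name, has taken for a name from the list of things; names that differ only in an ending like _2 or _b are one class to them, and where a whole thing is asked for, a point or a joint stands for the part that bears it (a point fixed in the world has none). Each returns a list of dicts, best first, with "score" (0 to 1); they miss things now and then, are a little off and sometimes report something else, mostly with a low value. They report only what shows in the picture. A call takes as long as a camera call. They do not tell look-alikes from the thing itself.
- bot.boxes_of(name, camera): "at" ([column, row] in pixels, amid what is visible of it).
- bot.masks_of(name, camera): "pixels" (420x560 bool, what is visible of it) and "at" ([column, row] in pixels, amid what is visible of it).
- bot.mark_of(name, camera): "at" ([column, row] in pixels: a listed point, or the origin of a listed thing).
The state is a dict: "time": time; "joints": joint angles; "joint_vel": joint speeds; "effort": joint torques, N m; "tcp_pos": TCP position; "ee_rot": TCP orientation; "contact_force": force on the tool from outside, world axes, zero at the start; "wrist_torque": the same for the moment, N m; "width": finger opening in m; "gripper_force": force on a finger pad.
Only numpy, scipy, OpenCV 4.12 (cv2) and the standard library are available. Lean on these libraries where they do the work, as an engineer would, in place of code of your own. Each camera call takes 0.05 s, during which the arm holds its last target. There are 200 camera calls.

## Working session

There is one attempt and no reset: what is moved stays moved. The work goes in short steps, Python scripts to look and compute and a tool call to move; the robot and the scene stay as the last step left them, time stands still between calls to the robot, and variables do not carry over. Pictures are saved under pics/ and viewed, at most 10 in all, crops included, and the job is handed in when it is done.

Besides the shell and the picture viewer there is one more tool, called after "Request:" by a JSON object that holds its "op" and its "data". jog_arm: Moves the arm, as the interface text tells. Its arguments: {"type":"object","properties":{"series":{"type":"array","items":{"type":"array"}},"grip":{"type":"number"}},"required":["series"]}

```bash
mkdir -p pics; ls; cat > h.py <<'E'
from cell import bot
import numpy as np, cv2
from scipy.spatial.transform import Rotation as Ro
def cal(c):
    k=bot.get_calibration(c); return [np.array(k[i],float) for i in('mtx','R','t')]
def at_z(c,uv,z):
    K,R,t=cal(c); d=R.T@np.linalg.inv(K)@[uv[0],uv[1],1]; o=-R.T@t
    return o+d*(z-o[2])/d[2]
def proj(c,X):
    K,R,t=cal(c); p=K@(R@np.array(X)+t); return p[:2]/p[2]
def tri(a,ua,b,ub):
    A=[]
    for c,u in((a,ua),(b,ub)):
        K,R,t=cal(c); P=K@np.c_[R,t]; A+=[u[0]*P[2]-P[0],u[1]*P[2]-P[1]]
    v=np.linalg.svd(np.array(A))[2][-1]; return v[:3]/v[3]
def save(c,n):
    im=bot.read_camera(c); cv2.imwrite(f'pics/{n}.png',im[:,:,::-1]); return im
def intool(X):
    o=bot.get_obs(); return Ro.from_quat(o['ee_rot']).inv().apply(np.array(X)-o['tcp_pos'])
E
python3 - <<'E'
from h import *
o=bot.get_obs();print(o['time'],o['tcp_pos'],o['ee_rot'],o['width'])
ims=[]
for c in('scene','side'):
    ims.append(bot.read_camera(c))
    for n in('clip','clip_tip','clip_seat','pin_hole','bar_pad','carrier','tape','adapter','laptop'):
        print(c,n,[(np.round(d['at']).tolist(),round(d['score'],2)) for d in bot.mark_of(n,c)][:4])
for c,i in zip('ab',ims): cv2.imwrite(f'pics/{c}.png',i[:,:,::-1])
E
```

```text
pics
0.0 [5.24736144e-01 5.13979937e-05 2.41727343e-01] [ 7.07111131e-01  7.07102107e-01 -3.61930819e-04 -5.72473864e-04] 0.08510109019394592
scene clip [([215.0, 162.0], 0.6), ([179.0, 157.0], 0.47)]
scene clip_tip [([135.0, 159.0], 0.51)]
scene clip_seat [([201.0, 177.0], 0.74), ([156.0, 157.0], 0.51)]
scene pin_hole [([254.0, 221.0], 0.82)]
scene bar_pad [([420.0, 296.0], 0.62), ([278.0, 212.0], 0.59)]
scene carrier [([286.0, 240.0], 0.7)]
scene tape [([124.0, 199.0], 0.9)]
scene adapter [([369.0, 204.0], 0.6)]
scene laptop [([421.0, 296.0], 0.91)]
side clip [([300.0, 301.0], 0.82), ([233.0, 327.0], 0.73), ([336.0, 330.0], 0.73)]
side clip_tip [([348.0, 284.0], 0.8), ([249.0, 284.0], 0.78), ([384.0, 360.0], 0.73)]
side clip_seat [([243.0, 303.0], 0.88), ([358.0, 344.0], 0.88), ([325.0, 296.0], 0.68)]
side pin_hole [([319.0, 210.0], 0.56)]
side bar_pad [([305.0, 175.0], 0.59)]
side carrier [([297.0, 215.0], 0.65)]
side tape [([422.0, 317.0], 0.63), ([349.0, 288.0], 0.5), ([325.0, 294.0], 0.48)]
side adapter [([220.0, 201.0], 0.6)]
side laptop [([252.0, 163.0], 0.58)]
```

View pics/a.png

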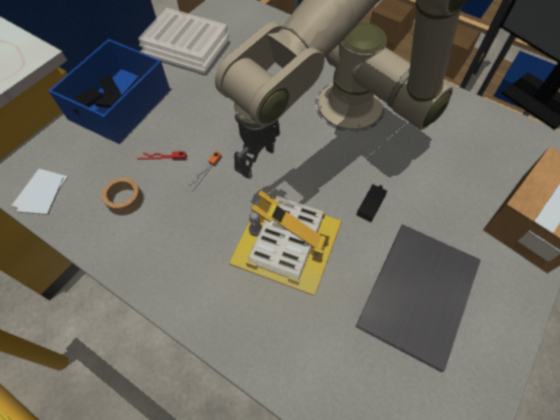

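View pics/b.png

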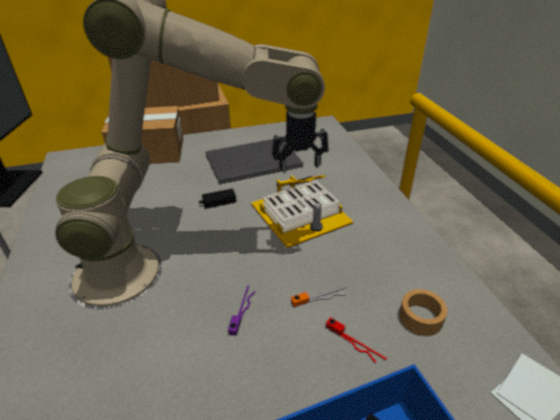

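```bash
python3 - <<'E'
from h import *
r=lambda x:np.round(x,4).tolist()
print('hole',r(tri('scene',[254,221],'side',[319,210])),'pad',r(tri('scene',[278,212],'side',[305,175])))
print('carrier',r(at_z('scene',[286,240],0)),r(at_z('side',[297,215],0)))
for u in([300,301],[233,327],[336,330]):print('clip side',u,r(at_z('side',u,0)))
for u in([348,284],[249,284],[384,360],[243,303],[358,344],[325,296]):print('pts',u,r(at_z('side',u,.003)))
for u in([215,162],[179,157],[201,177],[156,157],[135,159]):print('sc',u,r(at_z('scene',u,.003)))
for n,u in(('tape',[124,199]),('adapter',[369,204]),('lap',[421,296])):print(n,r(at_z('scene',u,0)))
for c in('scene','side'):
  K,R,t=cal(c);print(c,r(-R.T@t))
K,R,t=cal('wrist');o=bot.get_obs();print('wrist cam in tool',r(intool(-R.T@t)),r(R[2]))
E
```

```text
hole [0.5935, 0.0231, 0.0755] pad [0.5717, 0.0902, 0.1618]
carrier [0.559, 0.1086, 0.0] [0.5552, 0.1085, -0.0]
clip side [300, 301] [0.4562, -0.2338, 0.0]
clip side [233, 327] [0.2779, -0.2647, 0.0]
clip side [336, 330] [0.5116, -0.3415, 0.0]
pts [348, 284] [0.595, -0.217, 0.003]
pts [249, 284] [0.3429, -0.1435, 0.003]
pts [384, 360] [0.583, -0.4466, 0.003]
pts [243, 303] [0.315, -0.2021, 0.003]
pts [358, 344] [0.5447, -0.3931, 0.003]
pts [325, 296] [0.5221, -0.2386, 0.003]
sc [215, 162] [0.4589, -0.2291, 0.003]
sc [179, 157] [0.5079, -0.3361, 0.003]
sc [201, 177] [0.5282, -0.2288, 0.003]
sc [156, 157] [0.549, -0.3963, 0.003]
sc [135, 159] [0.5921, -0.4456, 0.003]
tape [0.7179, -0.3695, 0.0]
adapter [0.3195, 0.2491, 0.0]
lap [0.4947, 0.4984, 0.0]
scene [0.9837, 0.3786, 1.05]
side [0.2328, -0.8895, 0.8177]
wrist cam in tool [0.0845, 0.0005, -0.1313] [-0.0015, -0.3281, -0.9447]
```

The side view shows three clips: purple at (235,325), red at (335,327) and orange grip with bare grey wire at (300,299). In the scene view the orange one is at (215,158) and the red one at (180,156). Only the orange-gripped clip is steel wire, so it fits the description. The carrier has its pin at (254,221) in the scene view and the bar is raised. I'll do the bar first and crop the clip to confirm it.

Request:
{"op": "jog_arm", "data": {"series": [[[0.03,0.013,0],0],[[0.06,0.026,0],0],[[0.091,0.04,0.02],0],[[0.091,0.04,0.05],0],[[0.091,0.04,0.05],0],[[0.091,0.04,0.05],0],[[0.091,0.04,0.05],0]], "grip": -1}}

```text
time: 1.7
tcp_pos: [0.5656, 0.0904, 0.194]
ee_rot: [0.707, 0.707, 0.001, 0.001]
contact_force: [-0.8, 0.6, 0.7]
width: -0.0001
gripper_force: 0.0
```

```bash
python3 - <<'E'
from h import *
a=cv2.resize(cv2.imread('pics/b.png')[270:375,210:400],None,fx=3,fy=3,interpolation=cv2.INTER_CUBIC)
i=bot.read_camera('side')[:,:,::-1]; b=cv2.resize(i[110:250,210:400],None,fx=2,fy=2,interpolation=cv2.INTER_CUBIC)
i=bot.read_camera('scene')[:,:,::-1]; c=cv2.resize(i[150:290,210:350],None,fx=2,fy=2,interpolation=cv2.INTER_CUBIC)
o=np.zeros((600,670,3),np.uint8);o[:315,:570]=a;o[315:595,:380]=b;o[315:595,385:665]=c
cv2.imwrite('pics/c.png',o)
E
```

```text
(no output)
```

View pics/c.png

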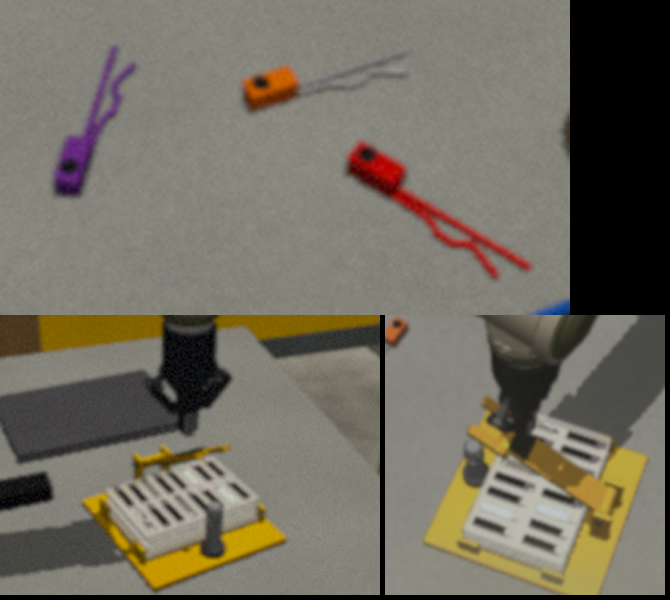

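The crop confirms it: the orange grip carries grey steel wire, with the straight leg on the upper side and the bow below it. The shut fingers are above the bar pad. Now I'll push along the arc.

Request:
{"op": "jog_arm", "data": {"series": [[[0,0,0.012],0],[[0,0,0.024],0],[[-0.006,0.0025,0.034],0],[[-0.0125,0.005,0.045],0],[[-0.017,0.007,0.055],0],[[-0.021,0.009,0.065],0],[[-0.0235,0.01,0.075],0],[[-0.026,0.011,0.086],0],[[-0.0275,0.012,0.095],0],[[-0.0285,0.012,0.102],0]]}}

```text
time: 2.8
tcp_pos: [0.577, 0.0624, 0.0894]
ee_rot: [0.707, 0.707, -0.0, -0.0]
contact_force: [-0.0, 0.2, 0.2]
width: 0.0001
gripper_force: 0.4
```

Request:
{"op": "jog_arm", "data": {"series": [[[0,0,0.002],0],[[0,0,0.004],0],[[0,0,0.004],0]]}}

```text
time: 3.1
tcp_pos: [0.5771, 0.0626, 0.0863]
ee_rot: [0.707, 0.707, 0.0, 0.0]
contact_force: [0.2, 0.4, -0.5]
width: 0.0001
gripper_force: 0.0
```

```bash
python3 - <<'E'
from h import *
i=bot.read_camera('side')[:,:,::-1]; b=cv2.resize(i[110:250,210:400],None,fx=2,fy=2,interpolation=cv2.INTER_CUBIC)
i=bot.read_camera('scene')[:,:,::-1]; c=cv2.resize(i[150:290,210:350],None,fx=2,fy=2,interpolation=cv2.INTER_CUBIC)
cv2.imwrite('pics/d.png',np.hstack([b,c])); print(bot.get_obs()['contact_force'])
E
```

```text
[ 0.56416707 -0.07024191  0.08490107]
```

View pics/d.png

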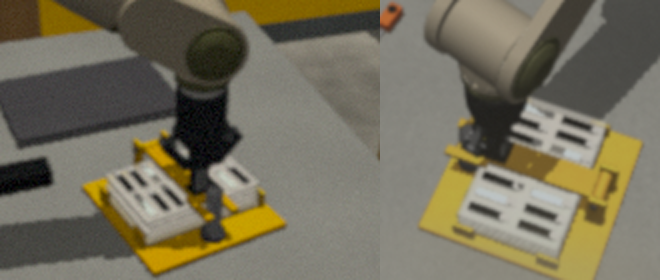

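The bar has followed the fingers down over the trays. I'll press on until it stops.

Request:
{"op": "jog_arm", "data": {"series": [[[0,0,0.001],0],[[0,0,0.002],0],[[0,0,0.003],0],[[0,0,0.003],0]]}}

```text
time: 3.6
tcp_pos: [0.5774, 0.0626, 0.0858]
ee_rot: [0.707, 0.707, 0.0, 0.001]
contact_force: [-7.6, -0.6, 20.9]
width: 0.0
gripper_force: 10.0
```

Request:
{"op": "jog_arm", "data": {"series": [[[0,0,-0.03],0],[[0,0,-0.07],0],[[-0.03,-0.01,-0.1],-8],[[-0.07,-0.03,-0.12],-16],[[-0.11,-0.05,-0.12],-24],[[-0.15,-0.07,-0.12],-32],[[-0.19,-0.09,-0.12],-40],[[-0.23,-0.105,-0.12],-48],[[-0.27,-0.115,-0.12],-56],[[-0.295,-0.12,-0.12],-64]]}}

```text
time: 4.6
tcp_pos: [0.456, -0.2348, 0.2036]
ee_rot: [0.226, 0.974, -0.0, 0.0]
contact_force: [1.1, 0.8, 0.1]
width: 0.0003
gripper_force: 0.0
```

Request:
{"op": "jog_arm", "data": {"series": [[[0,0,0],-8],[[0,0,0],-16],[[0,0,0],-24],[[0,0,0],-30],[[0,0,0],-30],[[0,0,0],-30]], "grip": 1}}

```text
time: 5.2
tcp_pos: [0.457, -0.2325, 0.2034]
ee_rot: [-0.03, 1.0, -0.0, 0.0]
contact_force: [-0.1, -0.6, -0.8]
width: 0.0847
gripper_force: 0.0
```

```bash
cat > w.py <<'E'
from h import *
r=lambda x:np.round(x,4).tolist()
o=bot.get_obs();print(r(o['tcp_pos']),r(o['ee_rot']),r(o['joints']),r(Ro.from_quat(o['ee_rot']).as_matrix()[:2,:2]))
save('wrist','e')
for n,z in(('clip',0),('clip_seat',.003),('clip_tip',.003)):
    for d in bot.mark_of(n,'wrist'): print(n,r(d['at']),round(d['score'],2),r(at_z('wrist',d['at'],z)))
for c in('scene','side'):
    bot.read_camera(c)
    print(c,[(r(d['at']),round(d['score'],2)) for n in('bar_pad','pin_hole') for d in bot.mark_of(n,c)])
E
python3 w.py
```

```text
[0.457, -0.2325, 0.2034] [-0.0297, 0.9996, -0.0001, 0.0001] [-0.6994, 0.3199, 1.5934, -0.0, 1.2281, -2.3297] [[-0.9982, -0.0594], [-0.0594, 0.9982]]
clip [275.1, 177.1] 0.89 [0.4531, -0.2337, 0.0]
clip [179.6, 216.1] 0.89 [0.5036, -0.3365, 0.0]
clip_seat [130.4, 253.5] 0.93 [0.5516, -0.3933, 0.003]
clip_seat [318.8, 28.3] 0.71 [0.3114, -0.2024, 0.003]
clip_seat [274.1, 236.8] 0.7 [0.5208, -0.2307, 0.003]
clip_tip [87.6, 278.8] 0.74 [0.5881, -0.4463, 0.003]
clip_tip [276.9, 288.7] 0.64 [0.5878, -0.2234, 0.003]
clip_tip [373.8, 66.2] 0.62 [0.3398, -0.1473, 0.003]
scene [([270.0, 223.9], 0.96), ([254.2, 218.6], 0.58), ([285.0, 241.4], 0.44)]
side [([318.9, 208.3], 0.91), ([421.4, 318.2], 0.59)]
```

View pics/e.png

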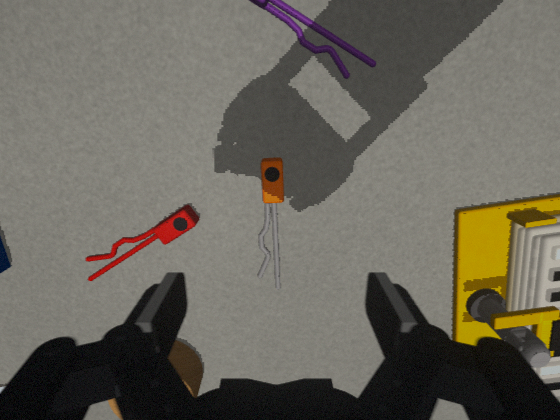

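The steel clip's grip is at (273,175), its leg ends at (278,288), and the bow is on the image-left (-y) side. The networks agree with this, putting the grip at (0.453,-0.234) with yaw about 4°. The bar is down at the pin near (490,305). I'll descend and grip.

Request:
{"op": "jog_arm", "data": {"series": [[[0.004,-0.001,0.045],-1],[[0.004,-0.001,0.09],-1],[[0.004,-0.001,0.13],-1],[[0.004,-0.001,0.16],-1],[[0.004,-0.001,0.18],-1],[[0.004,-0.001,0.19],-1],[[0.004,-0.001,0.19],-1]]}}

```text
time: 6.4
tcp_pos: [0.4528, -0.2335, 0.0126]
ee_rot: [-0.04, 0.999, 0.001, -0.001]
contact_force: [-0.3, 0.4, 0.3]
width: 0.0851
gripper_force: 0.0
```

Request:
{"op": "jog_arm", "data": {"series": [[[0,0,0],0],[[0,0,0],0],[[0,0,0],0],[[0,0,0],0],[[0,0,0],0],[[0,0,0],0]], "grip": -1}}

```text
time: 7.0
tcp_pos: [0.4535, -0.2341, 0.014]
ee_rot: [-0.04, 0.999, -0.0, 0.0]
contact_force: [0.0, 0.6, 5.5]
width: 0.0209
gripper_force: 59.8
```

Gripped, with the opening at 21 mm. I'll lift to the pre-insertion pose and estimate the carrier's yaw from the base-plate edges in the first picture.

Request:
{"op": "jog_arm", "data": {"series": [[[0,0,-0.02],0],[[0,0,-0.06],0],[[0,0.03,-0.1],-5],[[0,0.07,-0.12],-10],[[0,0.11,-0.12],-15],[[0,0.15,-0.12],-18.5],[[0,0.18,-0.12],-18.5],[[0,0.19,-0.12],-18.5],[[0,0.19,-0.12],-18.5],[[0,0.19,-0.12],-18.5]]}}

```text
time: 8.0
tcp_pos: [0.4382, -0.0452, 0.1333]
ee_rot: [-0.2, 0.98, -0.0, 0.0]
contact_force: [1.0, -0.7, -0.7]
width: 0.0204
gripper_force: 59.0
```

```bash
cat > m.py <<'E'
from h import *
r=lambda x:np.round(x,4).tolist()
o=bot.get_obs();M=Ro.from_quat(o['ee_rot']).as_matrix();print(r(o['tcp_pos']),'tool yaw',np.degrees(np.arctan2(-M[1,0],-M[0,0])),o['width'],r(o['contact_force']))
P={}
for c in('scene','side','wrist'):
    save(c,'f_'+c)
    for n in('clip_tip','clip_seat','clip','pin_hole'):
        P[c,n]=[d['at'] for d in bot.mark_of(n,c) if d['score']>.4]
# nominal points for gating
f=-M[:,0]; base=np.array(o['tcp_pos'])+[0,0,-.0135]
nom={'clip':base,'clip_seat':base+.072*f+[0,0,.003],'clip_tip':base+.135*f+[0,0,.003],'pin_hole':np.array([.594,.021,.078])}
for n,X in nom.items():
    b={}
    for c in('scene','side','wrist'):
        q=proj(c,X); L=[p for p in P[c,n] if np.hypot(*(np.array(p)-q))<22]
        if L: b[c]=min(L,key=lambda p:np.hypot(*(np.array(p)-q)))
        print(n,c,'nom',np.round(q),'seen',np.round(b[c],1) if c in b else None, r(at_z(c,b[c],X[2])-X) if c in b else '')
    for p in (('scene','side'),('side','wrist'),('scene','wrist')):
        if p[0] in b and p[1] in b: print('   tri',p,r(tri(p[0],b[p[0]],p[1],b[p[1]])),'d',r(tri(p[0],b[p[0]],p[1],b[p[1]])-X))
E
python3 m.py; python3 - <<'E'
from h import *
im=cv2.imread('pics/a.png');h=cv2.cvtColor(im,cv2.COLOR_BGR2HSV)
m=cv2.inRange(h,(18,120,90),(35,255,255)); m[:200]=0;m[300:]=0;m[:,:225]=0;m[:,345:]=0
n,l,s,_=cv2.connectedComponentsWithStats(m); k=1+np.argmax(s[1:,4]); 
ys,xs=np.where(l==k); print(s[k])
# bottom boundary points per column
cols=np.arange(240,310); bot_=np.array([[c,ys[xs==c].max()] for c in cols if (xs==c).any()],float)
rows=np.arange(245,285); rt=np.array([[xs[ys==q].max(),q] for q in rows if (ys==q).any()],float)
rl=np.array([[xs[ys==q].min(),q] for q in np.arange(232,258) if (ys==q).any()],float)
for nm,p in(('bottom',bot_),('right',rt),('left',rl)):
    W=np.array([at_z('scene',u,.012)[:2] for u in p]).astype(np.float32)
    vx,vy,x,y=cv2.fitLine(W,cv2.DIST_HUBER,0,.001,.001).ravel(); print(nm,np.degrees(np.arctan2(vy,vx))%180,x,y)
E
```

```text
[0.4382, -0.0452, 0.1333] tool yaw 23.046198779009586 0.02038196366190271 [1.0389, -0.7197, -0.7422]
clip scene nom [265. 162.] seen [268.  165.1] [0.004, 0.0134, 0.0]
clip side nom [273. 221.] seen [276.2 221.6] [0.0068, -0.0044, 0.0]
clip wrist nom [275. 272.] seen [277.4 275.5] [0.0013, 0.0021, -0.0]
   tri ('scene', 'side') [0.4434, -0.0368, 0.1126] d [0.0051, 0.0085, -0.0072]
   tri ('side', 'wrist') [0.4464, -0.0404, 0.1113] d [0.0082, 0.0048, -0.0085]
   tri ('scene', 'wrist') [0.4401, -0.0374, 0.1136] d [0.0019, 0.0078, -0.0062]
clip_seat scene nom [259. 182.] seen [258.5 182.3] [0.0014, -0.0017, -0.0]
clip_seat side nom [294. 210.] seen [293.5 209.9] [-0.0002, 0.0006, 0.0]
clip_seat wrist nom [275. 385.] seen [273.  383.4] [-0.001, -0.0014, 0.0]
   tri ('scene', 'side') [0.505, -0.0181, 0.1234] d [0.0005, -0.001, 0.0006]
   tri ('side', 'wrist') [0.5035, -0.0183, 0.1237] d [-0.001, -0.0012, 0.0009]
   tri ('scene', 'wrist') [0.5051, -0.0187, 0.1217] d [0.0006, -0.0017, -0.0011]
clip_tip scene nom [254. 202.] seen [254.9 201.3] [-0.002, 0.0011, -0.0]
clip_tip side nom [310. 202.] seen [311.5 200.4] [0.0051, 0.0047, -0.0]
clip_tip wrist nom [275. 461.] seen None 
   tri ('scene', 'side') [0.5641, 0.0092, 0.1264] d [0.0017, 0.0016, 0.0036]
pin_hole scene nom [252. 221.] seen [254.  219.2] [-0.0068, 0.001, -0.0]
pin_hole side nom [318. 209.] seen [318.5 211.4] [-0.0031, -0.0091, -0.0]
pin_hole wrist nom [275. 431.] seen None 
   tri ('scene', 'side') [0.5895, 0.019, 0.0744] d [-0.0045, -0.002, -0.0036]
[ 230  200  111   94 3241]
bottom 103.019005 0.67720646 0.14991628
right 11.819451 0.5659343 0.23986676
left 12.685634 0.65416646 0.008970658
```

View pics/f_wrist.png

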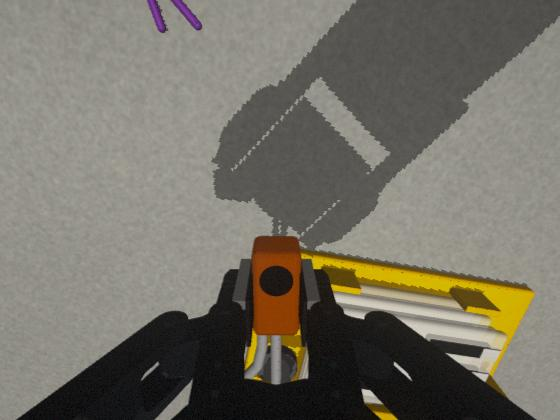

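The base-plate edges give a carrier yaw of about 12.5°, not the 23° from my first rough estimate. The wrist view agrees: the near plate edge, (300,250) to (533,290), slopes about 10° against the tool. The clip sits squarely in the fingers at (276,280). Next I'll locate the pin more precisely from the earlier wrist picture.

```bash
cat > p.py <<'E'
from h import *
def camat(pos,q):   # wrist calibration at another tool pose
    o=bot.get_obs();K,R,t=cal('wrist');T=Ro.from_quat(o['ee_rot']).as_matrix();T2=Ro.from_quat(q).as_matrix()
    c=T.T@(-R.T@t-np.array(o['tcp_pos'])); R2=R@T@T2.T; return K,R2,-R2@(np.array(pos)+T2@c)
def ray(C,u,z):
    K,R,t=C;d=R.T@np.linalg.inv(K)@[u[0],u[1],1];o=-R.T@t;return o+d*(z-o[2])/d[2]
E
python3 - <<'E'
from p import *
C=camat([.457,-.2325,.2034],[-0.0297,.9996,-.0001,.0001])
K,R,t=C
pr=lambda X:(lambda p:p[:2]/p[2])(K@(R@np.array(X)+t))
def mk(im,b,f): return cv2.resize(im[b[1]:b[3],b[0]:b[2]],None,fx=f,fy=f,interpolation=cv2.INTER_CUBIC)
e=cv2.imread('pics/e.png');s=cv2.imread('pics/f_scene.png');d=cv2.imread('pics/f_side.png')
A=mk(e,(440,260,560,380),4);B=mk(s,(220,190,280,250),5)[:300,:300];D=mk(d,(285,180,345,240),5)
o=np.zeros((600,790,3),np.uint8);o[:480,:480]=A;o[:300,485:785]=B;o[300:600,485:785]=D
cv2.imwrite('pics/g.png',o)
for P in([.589,.020,.0995],[.583,.021,.0995]):print(P,pr(P),proj('scene',P),proj('side',P))
# dark disc in e
g=cv2.cvtColor(e,cv2.COLOR_BGR2GRAY); m=(g[285:330,462:515]<75).astype(np.uint8)
n,l,st,ce=cv2.connectedComponentsWithStats(m);k=1+np.argmax(st[1:,4]);print(st[k],ce[k]+[462,285],ray(C,ce[k]+[462,285],.0995))
E
```

```text
[0.589, 0.02, 0.0995] [540.58357811 361.99576289] [252.53145152 215.45588793] [317.28308873 204.13216262]
[0.583, 0.021, 0.0995] [543.79543519 356.88904349] [254.16024636 214.0140912 ] [315.25042065 204.28010763]
[   4    0   49   45 1170] [487.3991453  305.73076923] [ 0.53147091 -0.04580951  0.0995    ]
```

View pics/g.png

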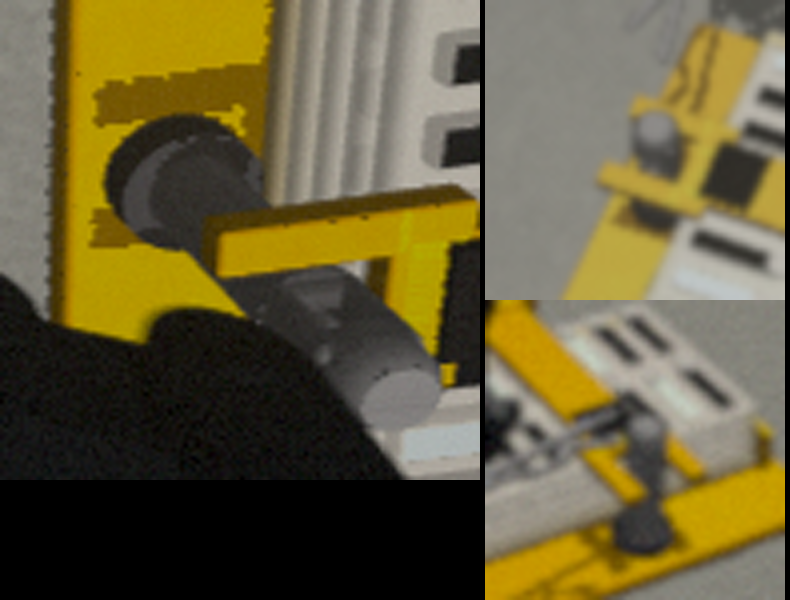

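The fork straddles the pin in all three views, and the pin's top disc is at (540,359.5) in the wrist picture e, about (254.4,216.4) in scene and (318,206.5) in side.

```bash
python3 - <<'E'
from p import *
C=camat([.457,-.2325,.2034],[-0.0297,.9996,-.0001,.0001])
print('wrist top',ray(C,[540,359.5],.0995)); print('scene top',at_z('scene',[254.4,216.4],.0995),'side',at_z('side',[318,206.5],.0995))
a=ray(C,[455.7,262],.012);b=ray(C,[455.2,335],.012);print('-y edge',a,b,np.degrees(np.arctan2(*(b-a)[1::-1])))
g=cv2.imread('pics/f_wrist.png');h=cv2.cvtColor(g,cv2.COLOR_BGR2HSV);m=cv2.inRange(h,(15,150,60),(35,255,255))
W=np.array([at_z('wrist',[c,np.where(m[200:,c])[0].min()+200],.012)[:2] for c in range(330,525)],np.float32)
vx,vy,x,y=cv2.fitLine(W,cv2.DIST_HUBER,0,.001,.001).ravel();th=np.degrees(np.arctan2(vy,vx))%180;print('-x edge',th-90,x,y)
# -x edge => centre coordinate along x
c,s=np.cos(np.radians(th-90)),np.sin(np.radians(th-90));print('centre along x', x*c+y*s+.12, 'cam',c,s)
E
```

```text
wrist top [0.58617556 0.01851162 0.0995    ]
scene top [0.58853785 0.02581196 0.0995    ] side [0.58708226 0.00838222 0.0995    ]
-y edge [ 0.5354656  -0.02573625  0.012     ] [ 0.63452079 -0.00212073  0.012     ] 13.409436035865971
-x edge 12.763824 0.44130468 0.10323476
centre along x 0.57320756 cam 0.97528905 0.22093277
```

Request:
{"op": "jog_arm", "data": {"series": [[[0.003,0.015,0],5],[[0.0055,0.0304,0],10.2],[[0.0055,0.0304,0.025],10.2],[[0.0055,0.0304,0.045],10.2],[[0.0055,0.0304,0.045],10.2],[[0.0055,0.0304,0.045],10.2]]}}

```text
time: 9.35
tcp_pos: [0.4212, -0.0186, 0.0887]
ee_rot: [-0.112, 0.994, -0.0, -0.0]
contact_force: [0.3, -0.5, -0.0]
width: 0.0206
gripper_force: 59.1
```

```bash
sed -i "s/.594,.021,.078/.586,.018,.078/" m.py; python3 m.py; python3 - <<'E'
import cv2,numpy as np
s=cv2.imread('pics/f_scene.png');d=cv2.imread('pics/f_side.png')
f=lambda i,x,y:cv2.resize(i[y:y+80,x:x+80],None,fx=5,fy=5,interpolation=cv2.INTER_CUBIC)
cv2.imwrite('pics/i.png',np.hstack([f(s,215,165),f(d,260,170)]))
E
```

```text
[0.4212, -0.0186, 0.0887] tool yaw 12.873338047590686 0.02058850897534393 [0.2712, -0.4891, -0.0486]
clip scene nom [276. 171.] seen [277.5 174.7] [0.0077, 0.0096, 0.0]
clip side nom [265. 229.] seen [266.  230.5] [-0.0004, -0.0078, 0.0]
clip wrist nom [276. 273.] seen [276.8 270.9] [-0.0012, 0.0001, 0.0]
   tri ('scene', 'side') [0.4232, -0.0135, 0.0644] d [0.002, 0.0051, -0.0108]
   tri ('side', 'wrist') [0.423, -0.0178, 0.0683] d [0.0019, 0.0008, -0.007]
   tri ('scene', 'wrist') [0.424, -0.0146, 0.0655] d [0.0029, 0.004, -0.0097]
clip_seat scene nom [267. 190.] seen [264.7 189. ] [0.0002, -0.0075, 0.0]
clip_seat side nom [288. 220.] seen [287.5 220.6] [-0.0011, -0.0017, 0.0]
clip_seat wrist nom [276. 386.] seen [274.2 385.3] [-0.0005, -0.0012, 0.0]
   tri ('scene', 'side') [0.4909, -0.0085, 0.0805] d [-0.0005, -0.0059, 0.0023]
   tri ('side', 'wrist') [0.4904, -0.004, 0.0782] d [-0.0009, -0.0014, -0.0]
   tri ('scene', 'wrist') [0.4915, -0.0073, 0.0793] d [0.0001, -0.0048, 0.0011]
clip_tip scene nom [258. 208.] seen [260.1 208. ] [-0.0033, 0.0039, 0.0]
clip_tip side nom [306. 214.] seen [307.8 214.7] [0.0025, -0.006, 0.0]
clip_tip wrist nom [276. 462.] seen None 
   tri ('scene', 'side') [0.5528, 0.0124, 0.0754] d [0.0, 0.0009, -0.0029]
pin_hole scene nom [253. 218.] seen [254.9 220.1] [0.0021, 0.0077, -0.0]
pin_hole side nom [316. 210.] seen [316.3 210. ] [0.0009, 0.0022, -0.0]
pin_hole wrist nom [274. 497.] seen None 
   tri ('scene', 'side') [0.5877, 0.0243, 0.0751] d [0.0017, 0.0063, -0.0029]
```

View pics/i.png

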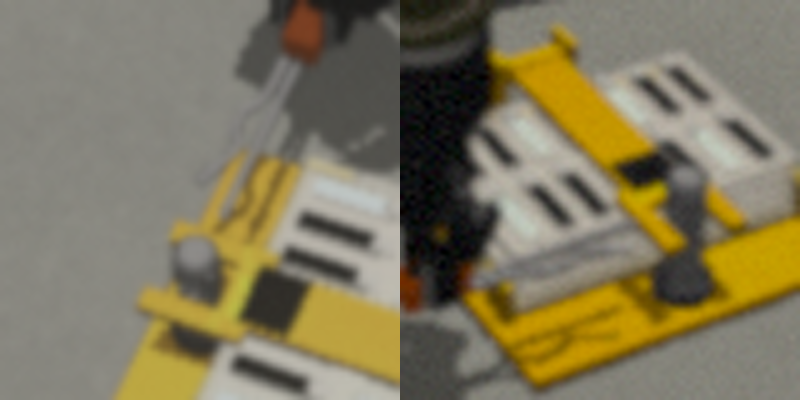

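In the scene crop the leg ends near (259,208) and its line runs on to the pin hole near (254,219). In the side crop the leg is at hole height. I'll advance carefully along the leg while watching the force.

Request:
{"op": "jog_arm", "data": {"series": [[[-0.01,0.001,0],0],[[-0.02,0.001,0],0],[[-0.024,0.001,0],0],[[-0.028,0.001,0],0],[[-0.031,0.001,0],0],[[-0.034,0.001,0],0]]}}

```text
time: 10.7
tcp_pos: [0.454, -0.0099, 0.0882]
ee_rot: [-0.112, 0.994, 0.0, -0.0]
contact_force: [-0.1, -0.0, -0.2]
width: 0.0211
gripper_force: 59.1
```

Request:
{"op": "jog_arm", "data": {"series": [[[-0.003,0,0],0],[[-0.006,0,0],0],[[-0.009,0,0],0],[[-0.012,0,0],0],[[-0.012,0,0],0]]}}

```text
time: 11.2
tcp_pos: [0.4659, -0.0073, 0.0883]
ee_rot: [-0.112, 0.994, -0.0, 0.0]
contact_force: [-0.4, -0.6, -0.7]
width: 0.0207
gripper_force: 59.1
```

Request:
{"op": "jog_arm", "data": {"series": [[[-0.004,0,0],0],[[-0.008,0,0],0],[[-0.012,0,0],0],[[-0.016,0,0],0],[[-0.02,0,0],0],[[-0.02,0,0],0]]}}

```text
time: 11.8
tcp_pos: [0.4856, -0.0034, 0.0882]
ee_rot: [-0.112, 0.994, -0.0, 0.0]
contact_force: [0.7, -5.3, -1.9]
width: 0.0206
gripper_force: 59.1
```

```bash
python3 m.py | grep -E "tool yaw|tip|hole"; python3 - <<'E'
import cv2,numpy as np
s=cv2.imread('pics/f_scene.png');d=cv2.imread('pics/f_side.png')
f=lambda i,x,y:cv2.resize(i[y:y+66,x:x+66],None,fx=6,fy=6,interpolation=cv2.INTER_CUBIC)
cv2.imwrite('pics/j.png',np.hstack([f(s,225,180),f(d,280,175)]))
E
```

```text
[0.4856, -0.0034, 0.0882] tool yaw 12.828222938531642 0.0205901315467817 [0.7186, -5.348, -1.88]
clip_tip scene nom [249. 228.] seen [251.1 229. ] [-0.0016, 0.0065, -0.0]
clip_tip side nom [325. 207.] seen [325.3 206.9] [0.001, 0.0009, -0.0]
clip_tip wrist nom [276. 461.] seen None 
pin_hole scene nom [253. 218.] seen [254.2 219.7] [0.0022, 0.0054, -0.0]
pin_hole side nom [316. 210.] seen [320.9 210.2] [0.0138, -0.0026, -0.0]
pin_hole wrist nom [274. 424.] seen None
```

View pics/j.png

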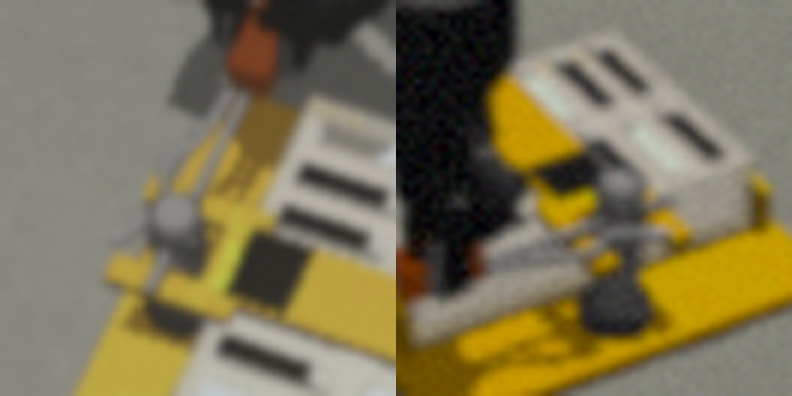

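The leg is through the hole and comes out beyond the pin at about (251,226) in scene, with the bow on the outer side of the pin. Pushing on towards the snap.

Request:
{"op": "jog_arm", "data": {"series": [[[-0.003,-0.001,0],0],[[-0.006,-0.001,0],0],[[-0.009,-0.001,0],0],[[-0.012,-0.001,0],0],[[-0.015,-0.001,0],0]]}}

```text
time: 13.05
tcp_pos: [0.4988, -0.0013, 0.0878]
ee_rot: [-0.112, 0.994, -0.0, -0.002]
contact_force: [-8.8, -8.6, 1.1]
width: 0.0209
gripper_force: 59.6
```

Request:
{"op": "jog_arm", "data": {"series": [[[-0.003,0,0],0],[[-0.006,0,0],0],[[-0.009,0,0],0]]}}

```text
time: 13.35
tcp_pos: [0.5083, 0.0007, 0.088]
ee_rot: [-0.112, 0.994, -0.0, -0.001]
contact_force: [-2.0, -5.6, -0.9]
width: 0.0207
gripper_force: 59.2
```

Request:
{"op": "jog_arm", "data": {"series": [[[-0.0025,0,0],0],[[-0.005,0,0],0],[[-0.005,0,0],0]]}}

```text
time: 13.65
tcp_pos: [0.5143, 0.0027, 0.0884]
ee_rot: [-0.112, 0.994, -0.0, 0.001]
contact_force: [3.7, -0.3, -1.2]
width: 0.0207
gripper_force: 59.1
```

The axial force went from -8.8 to +3.7 N, so the neck has passed and the clip is being pulled in. I'll take up the last bit until the force is about zero.

Request:
{"op": "jog_arm", "data": {"series": [[[-0.001,0,0],0],[[-0.002,0,0],0],[[-0.002,0,0],0]]}}

```text
time: 13.95
tcp_pos: [0.5154, 0.0033, 0.0882]
ee_rot: [-0.112, 0.994, 0.0, -0.0]
contact_force: [0.9, 0.6, -0.7]
width: 0.0209
gripper_force: 59.1
```

Request:
{"op": "jog_arm", "data": {"series": [[[0,0,0],0],[[0,0,0],0],[[0,0,0],0],[[0,0,0],0]], "grip": 0.2}}

```text
time: 14.35
tcp_pos: [0.5155, 0.0031, 0.0883]
ee_rot: [-0.112, 0.994, 0.0, -0.0]
contact_force: [-0.4, -0.1, -0.6]
width: 0.0513
gripper_force: 0.0
```

Request:
{"op": "jog_arm", "data": {"series": [[[0,0,-0.015],0],[[0,0,-0.05],0],[[0,0,-0.09],0],[[0.03,0,-0.12],0],[[0.07,0,-0.14],0],[[0.1,0,-0.14],0],[[0.1,0,-0.14],0]]}}

```text
time: 15.05
tcp_pos: [0.4159, -0.0194, 0.229]
ee_rot: [-0.112, 0.994, -0.0, 0.0]
contact_force: [0.2, -0.1, -0.2]
width: 0.0509
gripper_force: 0.0
```

```bash
python3 - <<'E'
from h import *
s=save('scene','ks')[:,:,::-1];d=save('side','kd')[:,:,::-1]
for c in('scene','side'):
  for n in('clip_seat','pin_hole'):print(c,n,[(np.round(q['at'],1).tolist(),round(q['score'],2)) for q in bot.mark_of(n,c)])
f=lambda i,x,y:cv2.resize(i[y:y+66,x:x+66],None,fx=6,fy=6,interpolation=cv2.INTER_CUBIC)
cv2.imwrite('pics/k.png',np.hstack([f(s,225,180),f(d,280,175)]))
o=bot.get_obs();print(o['time'],o['width'],o['contact_force'])
E
```

```text
scene clip_seat [([154.6, 157.8], 0.82), ([249.2, 137.1], 0.73), ([253.4, 219.6], 0.56)]
scene pin_hole [([420.3, 294.8], 0.74), ([254.1, 218.2], 0.65)]
side clip_seat [([242.9, 301.2], 0.95), ([317.2, 211.9], 0.55), ([309.4, 199.1], 0.46)]
side pin_hole [([316.3, 210.6], 0.96)]
15.35 0.05137762503245166 [-0.52236989 -0.11171204 -0.24147725]
```

View pics/k.png

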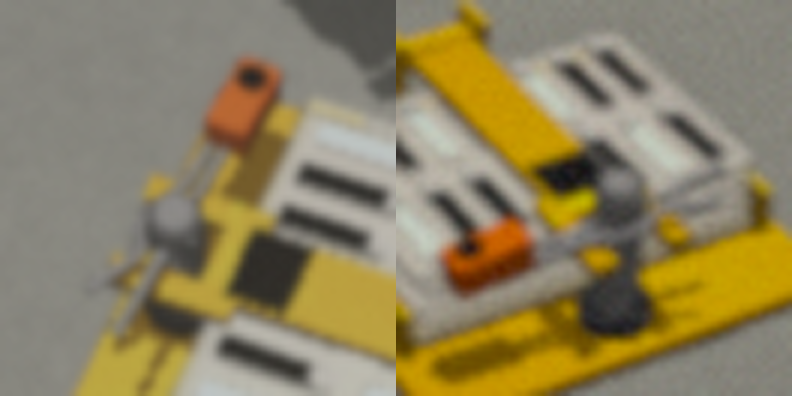

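The clip hangs freely in the pin. Seat and hole marks coincide in both views, at (253.4,219.6) against (254.1,218.2) in scene and (317.2,211.9) against (316.3,210.6) in side. The bow is over the pin and the bar is down. Handing in.

```bash
python3 -c "
from cell import bot
print(bot.finish_job())"
```

```text
the job is handed in; nothing more can be done
None
```

The job is handed in: the bar is fully down astride the pin, the steel R-clip is snapped home through the hole and released, and I did not touch the tape roll, adapter or laptop (about 15 s of the 61 s used).

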